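Sort paperweights by trying them on a sloping drawing board

TASK

Find out which of the two red paperweights still grip: set each one down flat inside the blue area at the top of the sloping drawing board, let go, and see whether it stays or slides. Leave the ones that slide lying where they stop at the foot of the board and, once both have been tried, move whatever stayed up into the yellow tray, standing upright. Do not tip the weights over or shift the round tin beside them.

Things in the scene. Friction and masses are not known exactly. Their poses are not given: they have to be found in the camera images.
- weight_1_knob (a point): Red paperweight: square block 56 x 56 x 18 mm with a square aluminium knob on top, 20 x 20 mm, from 18 to 54 mm above the underside; 0.28 to 0.42 kg. This point is the middle of the knob, on the axis, 38 mm above the underside; z up out of the knob, x and y square to the sides of block and knob.
- weight_2_knob (a point): Red paperweight: square block 56 x 56 x 18 mm with a square aluminium knob on top, 20 x 20 mm, from 18 to 54 mm above the underside; 0.28 to 0.42 kg. This point is the middle of the knob, on the axis, 38 mm above the underside; z up out of the knob, x and y square to the sides of block and knob.
- weight_1: Body of the paperweight of this number; origin at the centre of its underside. The two look alike but their soles differ: one that grips stays put on the slope, one gone slick slides down by itself within about a second of being let go.
- weight_2: Body of the paperweight of this number; origin at the centre of its underside. The two look alike but their soles differ: one that grips stays put on the slope, one gone slick slides down by itself within about a second of being let go.
- start_area (a point): Middle of the blue area, on the surface of the sloping drawing board (20 degrees). x up the slope, y across it, z square out of the surface. The blue area is 112 mm along x and 216 mm along y, room for both weights side by side, 100 mm apart; its lower edge is a pale line 56 mm below this point.
- foot (a point): Middle of the inner lower edge of the drawing board's surface, against the wooden lip (22 mm high, 12 mm thick) that stops sliding weights; 226 mm down the slope from start_area, same axes. The board is fixed, 240 mm wide, with a 10 mm high rail along each side (216 mm between); a weight that slides runs straight down and stops against the lip or against a weight already there.
- tray_in (a point): Centre of the inner floor of the fixed yellow tray: inside 100 x 100 mm, walls 5 mm thick; the rim is 11 mm above this point. x and y along the walls, z up.
- tin: A bystander to leave alone. Round steel tin with black lid, 62 mm across, 48 mm high, loose on the green mat; origin at the centre of its underside.
Mind the look-alikes: they are no part of the job. What is shaped like the weight_2 but brown, pink or purple is not meant.

How it is judged:
By the outcome, as a careful person would: the job done as asked, in the order asked, and still so for the second after the job is handed in, with the robot touching nothing.
It also fails if it takes over 64 s, if anything falls off the work surface, if the arm or the gripper's body presses on something with over 40 N, if the wrist force passes 120 N, or if a joint passes its speed limit or range.

ROBOT

A 7-joint arm with a two-finger parallel gripper is mounted at the origin on the work surface. World frame = base frame: x ahead of the robot, y to its left, z up, the work surface at z = 0. Lengths are in m, angles in rad, forces in N, time in s.
With the tool pointing down it reaches from about 0.4 to 0.85 m from the base axis. Payload 4.5 kg.
Tool frame: the origin (TCP) lies at the very end of the fingers, on their centre line; the grasp point (between the pads) lies 19 mm behind it; z points along the fingers, y is the direction in which the jaws open and shut (so a half turn about z gives the same grasp; the last joint's range is limited). The gripper opens to 88 mm and grips with 3 to 60 N. Pads are 18 mm wide; open, the fingers measure 123 mm over their backs; the gripper's body (75 mm by 187 mm) begins 45 mm behind the grasp point.
Start: joints at [1.334, 0.689, -0.195, 1.565, 0.157, 0.902, -0.215], TCP at [0.167, -0.602, 0.213] pointing down, gripper open.
Joint ranges: [-3.01, 3.01], [-0.46, 2.08], [-1.47, 1.51], [0.13, 2.56], [-1, 4.14], [0.04, 2.09], [-2.66, 2.66]. Speed limits (rad/s): [2.57, 2.57, 3.14, 3.14, 3.14, 3.14, 3.14].

INTERFACE

Orientations are given as a unit quaternion [x, y, z, w].
In Python, from station import observe, camera, finish_job gives the robot as it stands.
- The arm moves only by the tool apply_moves, never from a script. Its argument "commands" is a list of rows, each a list of 3 entries, a list of its own where there are three numbers: the shift along the tool's x, y, z in mm, then the turn about the tool's z in rad, then the gripper's target within -1 to 1 (fully open at 1, half-way at 0, shut at -1). A call has 1 to 20 rows; each row is the pose to reach, as a shift and turn from the pose commanded when the call began, along the tool's axes at that moment; what a row does not reach only later rows make up. A row lasts 1/8 s, in which the tool goes at most 62.5 mm and 10.7 degrees, less where a joint would pass 70% of its speed; a pose out of reach is approached as far as the arm can. A call with a gripper value outside its range is refused whole. The fingers move at their own pace and stop on an object; the grip force is fixed at half the most. Time passes only in rows, so rows that repeat a pose let the fingers close. It gives the time, the measured TCP pose, the force and the opening at its end, in the units of the state.
- observe(): the state, without advancing time (a new reading comes with each control period).
- camera(name): name is "scene" or "side" or "wrist"; returns a dict with "color" (480x640x3 uint8, blue, green, red), "mtx" (3x3 intrinsics, pixels), "position" and "attitude" of the camera in the world. Camera axes: x right, y down, z forward; pixel columns grow to the right and rows downward; lengths in m; the calibration is good to about 2 mm. A picture is of the moment at which its call begins. There is no depth.
- finish_job(): hands the job in, once; it reports no verdict.
The state is a dict: "time_s": time; "joints": joint angles; "qd": joint speeds; "joint_torque": joint torques, N m; "tool_pos": TCP position; "eef_rot": TCP orientation; "ft_force": force on the tool from outside, world axes, zero at the start; "wrist_torque": the same for the moment, N m; "width": finger opening in m.
Only numpy, scipy, OpenCV 4.12 (cv2) and the standard library are available. Lean on these libraries where they do the work, as an engineer would, in place of code of your own. Each camera call takes 0.05 s, during which the arm holds its last target.

## Working session

There is one attempt and no reset: what is moved stays moved. The work goes in short steps, Python scripts to look and compute and a tool call to move; the robot and the scene stay as the last step left them, time stands still between calls to the robot, and variables do not carry over. Pictures are saved under pics/ and viewed, and the job is handed in when it is done.

Besides the shell and the picture viewer there is one more tool, called after "Request:" as name(argument=value, ...) on one line, values as JSON. apply_moves: Moves the arm, as the interface text tells. Its arguments: {"type":"object","properties":{"commands":{"type":"array"}},"required":["commands"]}

```bash
ls; mkdir -p pics; python3 - <<'E'
from station import observe,camera
import cv2,numpy as np
s=observe(); print(s)
for n in ["scene","side","wrist"]:
    c=camera(n); cv2.imwrite(f"pics/{n}0.png",c["color"]); print(n,c["mtx"],c["position"],c["attitude"])
E
```

```text
pics
{'time_s': 0.0, 'joints': array([ 1.33379743,  0.68995613, -0.1944953 ,  1.56630686,  0.15732006,
        0.90249974, -0.21508012]), 'qd': array([ 0.00106153,  0.00126132, -0.00048997, -0.00132675, -0.00017229,
        0.00084622, -0.00135012]), 'joint_torque': array([ 1.24541089e-03, -5.27555037e+01, -1.26687460e+00, -1.53429437e+01,
       -5.26676711e-02,  6.44268395e-03,  1.94760833e-04]), 'tool_pos': array([ 0.16694661, -0.6016089 ,  0.21183689]), 'eef_rot': array([ 9.90840501e-01,  1.35034479e-01, -1.97820486e-04, -8.66736262e-04]), 'ft_force': array([ 0.12840219, -0.61321923, -0.54409182]), 'wrist_torque': array([ 0.01692908, -0.01250045, -0.02898976]), 'width': 0.08832430729015205}
scene [[608.63242999   0.         307.83120985]
 [  0.         608.63242999 229.1571763 ]
 [  0.           0.           1.        ]] [1.14086472 0.04814659 1.16580965] [ 0.61512618  0.73844245 -0.20968743 -0.17987136]
side [[452.71105231   0.         328.77704077]
 [  0.         452.71105231 234.40627007]
 [  0.           0.           1.        ]] [0.23603049 0.692063   0.70330673] [-0.1373098   0.89328298 -0.4211834   0.07613196]
wrist [[422.61148023   0.         320.26891805]
 [  0.         422.61148023 238.74526757]
 [  0.           0.           1.        ]] [ 0.23515023 -0.58278481  0.38534135] [ 0.78819174 -0.59948923 -0.08483286  0.11031693]
```

View pics/scene0.png

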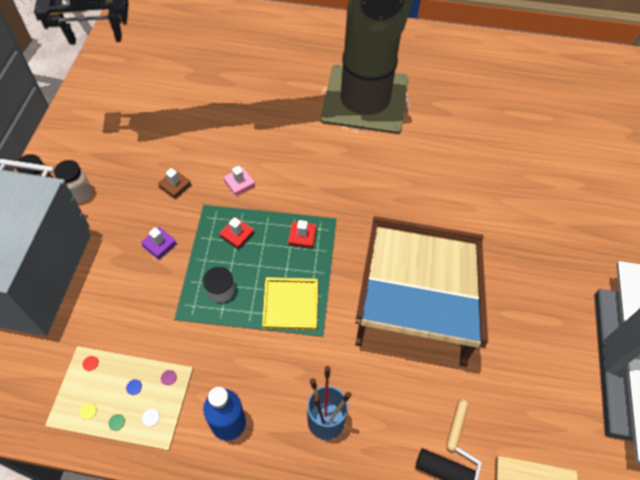

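View pics/side0.png

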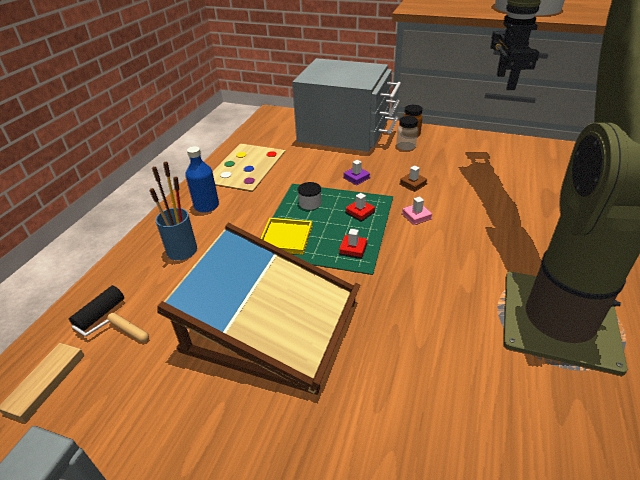

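View pics/wrist0.png

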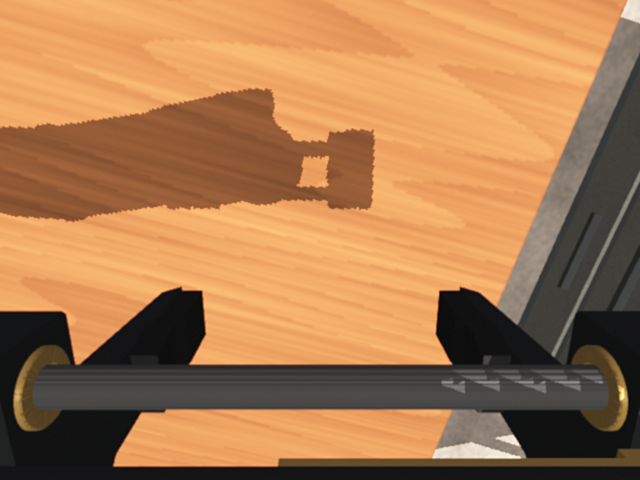

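Candidates in the scene view: red blocks at (236,232) and (303,233). The brown one at (174,183), pink at (238,180) and purple at (158,242) are look-alikes. The tin is at (219,284). I'm choosing the two red ones and will check them in a close crop.

```bash
cat > h.py <<'E'
import numpy as np,cv2
from scipy.spatial.transform import Rotation as R
from station import observe,camera
def ray(c,p):
    K=c["mtx"]; d=np.linalg.inv(K)@np.array([p[0],p[1],1.]); d=R.from_quat(c["attitude"]).as_matrix()@d
    return np.array(c["position"]),d/np.linalg.norm(d)
def onz(c,p,z):
    o,d=ray(c,p); return o+d*(z-o[2])/d[2]
def tri(c1,p1,c2,p2):
    A=[];b=[]
    for c,p in((c1,p1),(c2,p2)):
        o,d=ray(c,p);P=np.eye(3)-np.outer(d,d);A.append(P);b.append(P@o)
    x=np.linalg.lstsq(np.vstack(A),np.hstack(b),rcond=None)[0]
    e=[np.linalg.norm(a@x-bb) for a,bb in zip(A,b)]
    return x,max(e)
def proj(c,X):
    v=R.from_quat(c["attitude"]).as_matrix().T@(np.array(X)-c["position"]);q=c["mtx"]@v;return q[:2]/q[2]
E
python3 - <<'E'
from h import *
import pickle
C={n:camera(n) for n in("scene","side")}; pickle.dump(C,open("c0.pkl","wb"))
a=cv2.resize(C["scene"]["color"][200:350,170:370],None,fx=4,fy=4,interpolation=cv2.INTER_CUBIC)
cv2.imwrite("pics/a1.png",a)
b=cv2.resize(C["side"]["color"][150:290,240:440],None,fx=4,fy=4,interpolation=cv2.INTER_CUBIC)
cv2.imwrite("pics/b1.png",b)
cv2.imwrite("pics/a2.png",cv2.resize(C["scene"]["color"][210:370,345:505],None,fx=3.7,fy=3.7,interpolation=cv2.INTER_CUBIC))
cv2.imwrite("pics/b2.png",cv2.resize(C["side"]["color"][215:405,150:370],None,fx=3,fy=3,interpolation=cv2.INTER_CUBIC))
for n,c in C.items():
    hsv=cv2.cvtColor(c["color"],cv2.COLOR_BGR2HSV)
    for nm,lo,hi in(("blue",(95,90,80),(115,255,255)),("yellow",(25,150,150),(34,255,255)),("red",(0,215,130),(4,255,255))):
        m=cv2.inRange(hsv,lo,hi)
        cs,_=cv2.findContours(m,0,2)
        for k in cs:
            if cv2.contourArea(k)>150: print(n,nm,cv2.contourArea(k),cv2.approxPolyDP(k,3,True).reshape(-1,2).tolist())
E
```

```text
scene blue 1080.0 [[227, 390], [229, 399], [222, 408], [214, 408], [207, 399], [204, 407], [213, 430], [225, 439], [241, 431], [238, 399]]
scene blue 684.5 [[330, 387], [328, 415], [323, 424], [316, 407], [310, 408], [313, 395], [309, 402], [309, 418], [318, 426], [315, 430], [310, 427], [324, 438], [330, 437], [329, 431], [317, 427], [340, 424], [346, 408], [345, 403], [345, 411], [341, 410], [332, 422], [327, 421], [342, 396]]
scene blue 4381.0 [[369, 280], [364, 318], [480, 339], [478, 300]]
scene yellow 2466.5 [[266, 279], [263, 326], [316, 327], [316, 280]]
side blue 5321.5 [[227, 230], [166, 301], [222, 331], [273, 254]]
side blue 1001.0 [[191, 158], [186, 177], [194, 207], [199, 211], [211, 210], [216, 205], [212, 206], [210, 178], [206, 178], [211, 170], [198, 157]]
side yellow 1137.0 [[269, 218], [260, 238], [263, 236], [279, 247], [302, 249], [311, 221]]
side red 198.0 [[345, 235], [340, 249], [362, 252], [365, 238], [359, 237], [352, 248], [347, 246]]
```

View pics/a1.png

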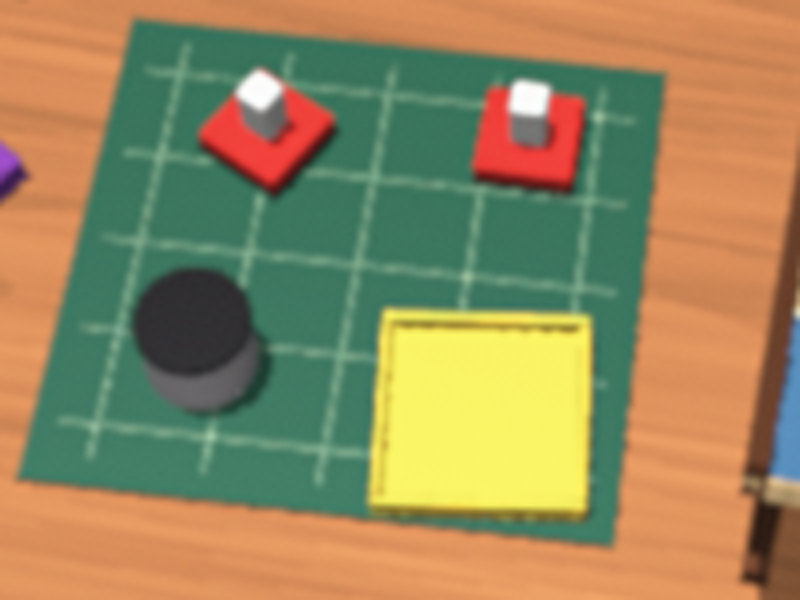

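View pics/b1.png

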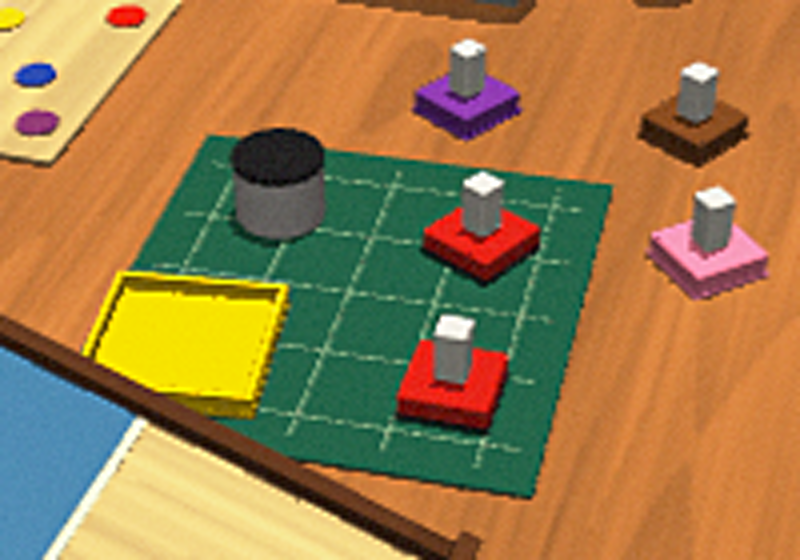

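View pics/a2.png

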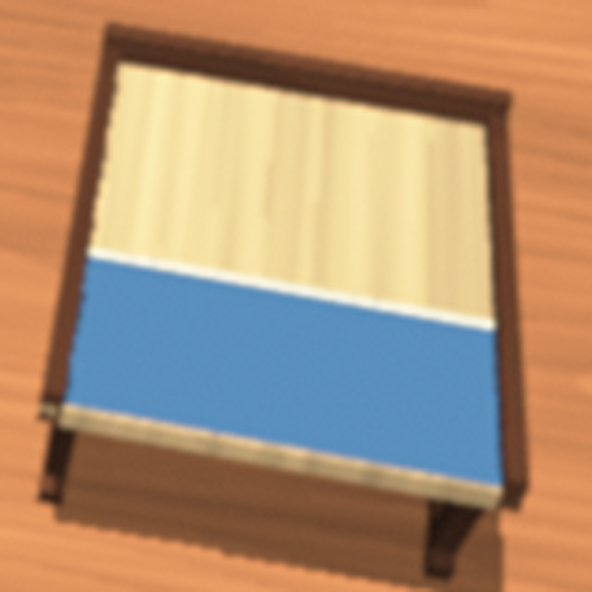

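View pics/b2.png

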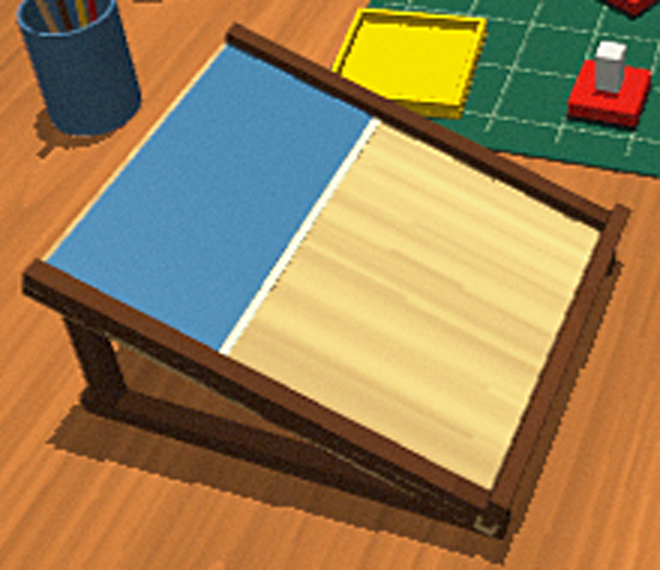

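The crops confirm that both chosen blocks are red with aluminium knobs, A at scene (235,222) and B at (302,224). The board rises away from the robot, with the blue area at its far end. Next I'll triangulate.

```bash
python3 - <<'E'
from h import *
import pickle
C=pickle.load(open("c0.pkl","rb"));S,D=C["scene"],C["side"]
f=lambda p,o,k:((p[0]+.5)/k-.5+o[0],(p[1]+.5)/k-.5+o[1])
a1=lambda p:f(p,(170,200),4); b1=lambda p:f(p,(240,150),4); a2=lambda p:f(p,(345,210),3.7); b2=lambda p:f(p,(150,215),3)
np.set_printoptions(precision=4,suppress=True)
for n,p,q in(("A",(261,90),(484,184)),("B",(530,97),(455,327))): 
    print(n,*tri(S,a1(p),D,b1(q)),onz(S,a1(p),.056),onz(D,b1(q),.056))
for n,p in(("A",[(200,132),(335,122),(272,183)]),("B",[(490,88),(585,98),(575,182),(475,172)])):
    for x in p: print(n,onz(S,a1(x),.02))
for n,p in(("A",[(424,241),(540,241),(483,272)]),("B",[(508,352),(398,404),(493,416)])):
    for x in p: print(n,"side",onz(D,b1(x),.02))
print("tin top",onz(S,a1((192,320)),.050),onz(D,b1((279,157)),.050))
P=[]
for n,p,q in(("lineR",(90,252),(375,120)),("lineL",(495,326),(222,352)),("topR",(65,405),(228,42)),("topL",(500,487),(45,262))):
    x,e=tri(S,a2(p),D,b2(q)); P.append(x);print(n,x,e)
P=np.array(P);print("ctr",P.mean(0)); u=(P[2]+P[3]-P[0]-P[1])/2;v=(P[1]+P[3]-P[0]-P[2])/2
print(np.linalg.norm(u),np.linalg.norm(v),np.degrees(np.arctan2(u[1],u[0])),np.degrees(np.arctan2(-v[0],v[1])),np.degrees(np.arcsin(u[2]/np.linalg.norm(u))))
for n,p in (("tray rim outer",[(384,309),(592,315),(588,518),(370,512)]),): 
    q=np.array([onz(S,a1(x),.015) for x in p]);print(n,q,q.mean(0))
print("tray side",[onz(D,b1(x),.015) for x in((122,272),(288,286))])
E
```

```text
A [ 0.4648 -0.2268  0.054 ] 0.0003182756918293941 [ 0.4663 -0.2261  0.056 ] [ 0.464  -0.2245  0.056 ]
B [ 0.4433 -0.0824  0.0551] 0.00020359835600246696 [ 0.4441 -0.0822  0.056 ] [ 0.4429 -0.0816  0.056 ]
A [ 0.4775 -0.2615  0.02  ]
A [ 0.4574 -0.1897  0.02  ]
A [ 0.502  -0.2146  0.02  ]
B [ 0.4197 -0.1095  0.02  ]
B [ 0.4165 -0.0561  0.02  ]
B [ 0.4711 -0.0521  0.02  ]
B [ 0.4749 -0.1071  0.02  ]
A side [ 0.4968 -0.2029  0.02  ]
A side [ 0.4262 -0.2238  0.02  ]
A side [ 0.4524 -0.182   0.02  ]
B side [ 0.4183 -0.111   0.02  ]
B side [ 0.4668 -0.0481  0.02  ]
B side [ 0.4124 -0.0537  0.02  ]
tin top [ 0.6057 -0.2286  0.05  ] [ 0.6017 -0.2255  0.05  ]
lineR [0.5656 0.0759 0.0889] 0.00022557940839806927
lineL [0.57   0.2889 0.0929] 0.0028851259098347398
topR [0.6731 0.0725 0.1287] 0.0010983752639872485
topL [0.6773 0.2858 0.1302] 0.002570341707713485
ctr [0.6215 0.1808 0.1102]
0.1141556403812639 0.21316603701279416 -1.7503684467138694 -1.1557170374596069 19.739910399393615
tray rim outer [[ 0.5639 -0.1387  0.015 ]
 [ 0.5473 -0.0294  0.015 ]
 [ 0.6613 -0.0118  0.015 ]
 [ 0.6782 -0.1209  0.015 ]] [ 0.6127 -0.0752  0.015 ]
tray side [array([ 0.6721, -0.1239,  0.015 ]), array([ 0.5666, -0.1401,  0.015 ])]
```

```bash
cat >> h.py <<'E'
def plan(xyz,yaw):
    s=observe();M=R.from_quat(s["eef_rot"]).as_matrix()
    d=M.T@(np.array(xyz)-s["tool_pos"])*1000
    y=np.degrees(np.arctan2(M[1,0],M[0,0])); t=(y-yaw+180)%360-180
    print("shift",d.round(1),"turn",round(np.radians(t),3),"yawnow",round(y,2),"rows",np.linalg.norm(d)/62.5,abs(t)/10.7,"t",s["time_s"],"F",s["ft_force"].round(1),"w",round(s["width"],4),"p",s["tool_pos"].round(4))
E
python3 -c "
from h import *
plan((.4655,-.2262,.15),61.2)"
```

```text
shift [ 388.  -282.2   62.5] turn -0.797 yawnow 15.52 rows 7.741359938283657 4.2694637666766715 t 0.25 F [-0.2 -0.8 -0.6] w 0.0878 p [ 0.1671 -0.6019  0.2123]
```

Request:
apply_moves(commands=[[[388,-282,62],-0.797,1],[[388,-282,62],-0.797,1],[[388,-282,62],-0.797,1],[[388,-282,62],-0.797,1],[[388,-282,62],-0.797,1],[[388,-282,62],-0.797,1],[[388,-282,62],-0.797,1],[[388,-282,62],-0.797,1],[[388,-282,62],-0.797,1],[[388,-282,62],-0.797,1],[[388,-282,62],-0.797,1],[[388,-282,62],-0.797,1]])

```text
time_s: 1.75
tool_pos: [0.4648, -0.2281, 0.1507]
eef_rot: [0.861, 0.508, -0.0, 0.0]
ft_force: [0.1, -0.0, 1.1]
width: 0.0882
```

```bash
python3 - <<'E'
from h import *
plan((.4655,-.2262,.15),61.2); plan((.4655,-.2262,.027),61.2)
c=camera("wrist"); cv2.imwrite("pics/w1.png",c["color"])
print(proj(c,(.4655,-.2262,.055)))
E
```

```text
shift [ 2.  -0.4  0.7] turn -0.003 yawnow 61.04 rows 0.03443602275172105 0.015343987759428206 t 1.75 F [ 0.1 -0.   1.1] w 0.0882 p [ 0.4648 -0.2281  0.1507]
shift [  2.1  -0.4 123.7] turn -0.003 yawnow 61.04 rows 1.979794024328492 0.015343987759428206 t 1.75 F [ 0.1 -0.   1.1] w 0.0882 p [ 0.4648 -0.2281  0.1507]
[320.17302965 226.60173267]
```

View pics/w1.png

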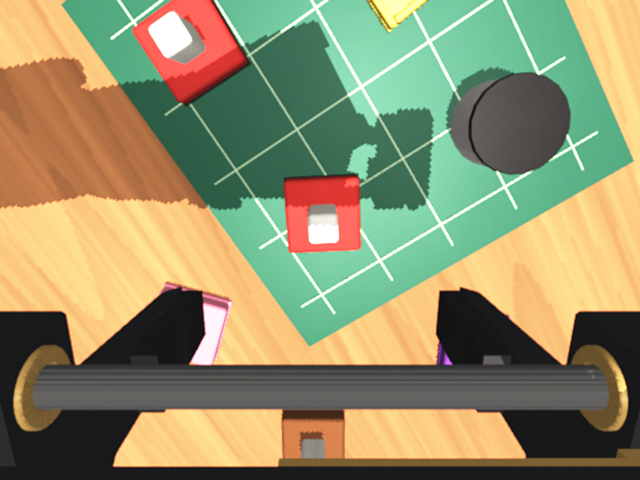

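The wrist view shows red weight A square to the jaws, with its knob top at (323,230). The tin is clear at (520,122). I'll refine the position, then descend.

```bash
python3 - <<'E'
from h import *
c=camera("wrist")
print(onz(c,(323,230.5),.055), onz(c,(170,33),.055))
q=[onz(c,p,.019) for p in((290,252),(360,251),(359,176),(286,180))]
for i in range(4): d=q[(i+1)%4]-q[i]; print(q[i],np.degrees(np.arctan2(d[1],d[0])))
t=onz(c,(323,230.5),.055); plan((t[0],t[1],.027),61)
E
```

```text
[ 0.46603263 -0.22914232  0.055     ] [ 0.44559711 -0.08202675  0.055     ]
[ 0.43157065 -0.2402771   0.019     ] -28.121457214103586
[ 0.47835537 -0.26528033  0.019     ] 63.22954227526227
[ 0.50390853 -0.21462879  0.019     ] 154.1517488496808
[ 0.45644535 -0.19163486  0.019     ] -117.08432453734774
shift [ -0.9   1.5 123.7] turn 0.002 yawnow 61.09 rows 1.979745660211703 0.00811768674846305 t 1.85 F [ 0.5 -0.8  0.5] w 0.0881 p [ 0.4652 -0.2276  0.1507]
```

Request:
apply_moves(commands=[[[0,1,60],-0.02,1],[[0,1,100],-0.02,1],[[0,1,124],-0.02,1],[[0,1,124],-0.02,1],[[0,1,124],-0.02,1],[[0,1,124],-0.02,-1],[[0,1,124],-0.02,-1],[[0,1,124],-0.02,-1],[[0,1,124],-0.02,-1],[[0,1,124],-0.02,-1],[[0,1,124],-0.02,-1]])

```text
time_s: 3.22
tool_pos: [0.4665, -0.2272, 0.0266]
eef_rot: [0.856, 0.518, -0.0, -0.0]
ft_force: [-0.4, -0.5, 0.7]
width: 0.0301
```

Request:
apply_moves(commands=[[[0,0,0],0,-1],[[0,0,0],0,-1],[[0,0,0],0,-1],[[0,0,0],0,-1]])

```text
time_s: 3.72
tool_pos: [0.4668, -0.2273, 0.0266]
eef_rot: [0.856, 0.517, 0.0, 0.0]
ft_force: [1.4, -1.1, -0.6]
width: 0.019
```

Request:
apply_moves(commands=[[[0,0,-30],0,-1],[[0,0,-80],0,-1],[[0,0,-140],0,-1],[[0,0,-190],0,-1],[[0,0,-190],0,-1],[[0,0,-190],0,-1]])

```text
time_s: 4.47
tool_pos: [0.4648, -0.2269, 0.2153]
eef_rot: [0.856, 0.517, -0.001, -0.001]
ft_force: [-0.4, -0.0, -4.3]
width: 0.019
```

```bash
python3 - <<'E'
from h import *
plan((.6228-.0154,.2308,.22),-1.5)
E
```

```text
shift [471.6 -86.3  -4.8] turn 1.114 yawnow 62.33 rows 7.671119994164572 5.964968809413752 t 4.475 F [-0.4 -0.  -4.3] w 0.019 p [ 0.4648 -0.2269  0.2153]
```

Request:
apply_moves(commands=[[[472,-86,-5],1.114,-1],[[472,-86,-5],1.114,-1],[[472,-86,-5],1.114,-1],[[472,-86,-5],1.114,-1],[[472,-86,-5],1.114,-1],[[472,-86,-5],1.114,-1],[[472,-86,-5],1.114,-1],[[472,-86,-5],1.114,-1],[[472,-86,-5],1.114,-1],[[472,-86,-5],1.114,-1],[[472,-86,-5],1.114,-1],[[472,-86,-5],1.114,-1]])

```text
time_s: 5.98
tool_pos: [0.6095, 0.2291, 0.2214]
eef_rot: [1.0, -0.014, -0.0, 0.001]
ft_force: [-1.3, -0.2, -2.9]
width: 0.0193
```

```bash
python3 - <<'E'
from h import *
plan((.6228-.0154,.2308,.150),-1.5)
for n in("scene","side"):
    c=camera(n); cv2.imwrite(f"pics/{n}3.png",c["color"])
    cr=c["color"][180:380,330:530] if n=="scene" else c["color"][130:360,130:380]
    cv2.imwrite(f"pics/{n}3c.png",cv2.resize(cr,None,fx=2.6,fy=2.6,interpolation=cv2.INTER_CUBIC))
E
```

```text
shift [-2.1 -1.7 71.4] turn -0.002 yawnow -1.61 rows 1.1437155171859592 0.010577183179515632 t 5.975 F [-1.3 -0.2 -2.9] w 0.0193 p [0.6095 0.2291 0.2214]
```

View pics/side3c.png

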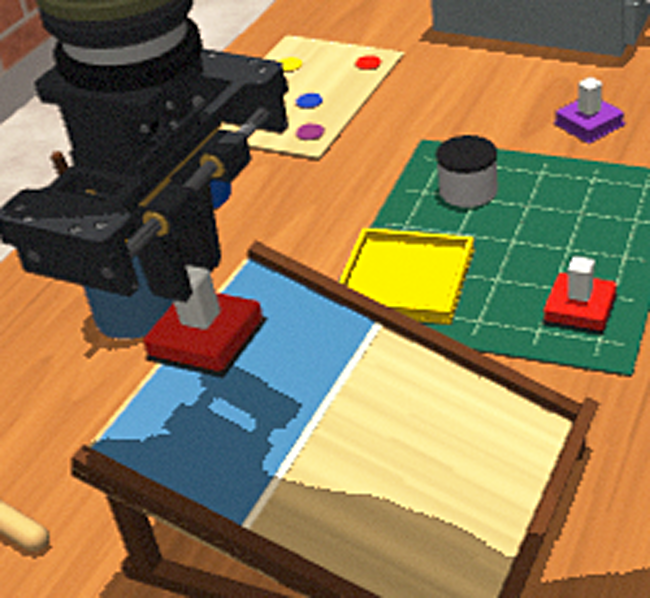

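View pics/scene3c.png

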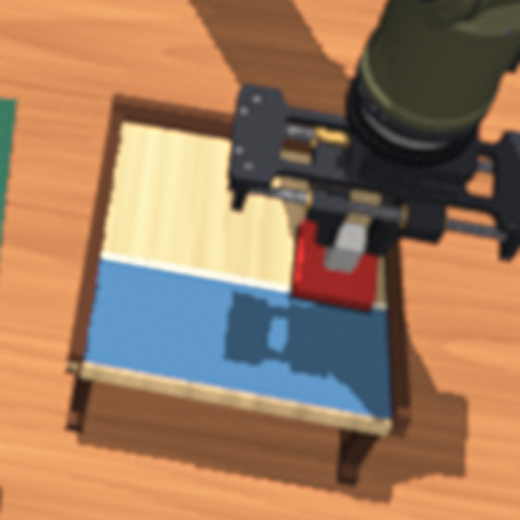

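Weight A is held over the left lane of the blue area. I'll descend in stages and watch the force.

Request:
apply_moves(commands=[[[-2,-2,40],0,-1],[[-2,-2,66],0,-1],[[-2,-2,76],0,-1],[[-2,-2,76],0,-1],[[-2,-2,76],0,-1]])

```text
time_s: 6.7
tool_pos: [0.6087, 0.2331, 0.147]
eef_rot: [1.0, -0.013, 0.001, -0.001]
ft_force: [0.3, -0.4, -4.0]
width: 0.0195
```

```bash
python3 - <<'E'
from h import *
plan((.6228-.0154,.2308,.1335),-1.5)
E
```

```text
shift [-1.3  2.3 13.5] turn -0.0 yawnow -1.52 rows 0.21973917906066603 0.0015714962635564 t 6.7 F [ 0.3 -0.4 -4. ] w 0.0195 p [0.6087 0.2331 0.147 ]
```

Request:
apply_moves(commands=[[[0,0,3],0,-1],[[0,0,4],0,-1],[[0,0,4],0,-1]])

```text
time_s: 7.08
tool_pos: [0.6076, 0.2328, 0.1417]
eef_rot: [1.0, -0.013, 0.0, 0.0]
ft_force: [-0.6, -0.4, -2.4]
width: 0.0193
```

Request:
apply_moves(commands=[[[0,0,2],0,-1],[[0,0,2],0,-1],[[0,0,2],0,-1]])

```text
time_s: 7.45
tool_pos: [0.6076, 0.2328, 0.1396]
eef_rot: [1.0, -0.013, -0.0, 0.0]
ft_force: [-0.2, -0.8, -3.1]
width: 0.0191
```

Request:
apply_moves(commands=[[[0,0,2],0,-1],[[0,0,2],0,-1],[[0,0,2],0,-1]])

```text
time_s: 7.82
tool_pos: [0.6076, 0.2328, 0.1376]
eef_rot: [1.0, -0.013, -0.0, 0.0]
ft_force: [-0.9, -0.5, -4.0]
width: 0.0193
```

Request:
apply_moves(commands=[[[0,0,1],0,-1],[[0,0,2],0,-1],[[0,0,2],0,-1]])

```text
time_s: 8.2
tool_pos: [0.6075, 0.2328, 0.1361]
eef_rot: [1.0, -0.013, 0.0, 0.0]
ft_force: [-1.5, -2.0, 1.7]
width: 0.0194
```

Request:
apply_moves(commands=[[[0,0,1],0,-1],[[0,0,2],0,-1],[[0,0,2],0,-1]])

```text
time_s: 8.57
tool_pos: [0.607, 0.2328, 0.1355]
eef_rot: [1.0, -0.013, -0.0, -0.0]
ft_force: [-6.6, -1.8, 12.7]
width: 0.0196
```

Request:
apply_moves(commands=[[[0,0,1],0,-1],[[0,0,2],0,-1],[[0,0,2],0,-1]])

```text
time_s: 8.95
tool_pos: [0.6064, 0.2328, 0.135]
eef_rot: [1.0, -0.013, -0.001, -0.0]
ft_force: [-10.1, -2.3, 22.7]
width: 0.0193
```

```bash
python3 - <<'E'
from h import *
c=camera("side")
cr=c["color"][180:330,130:330]
cv2.imwrite("pics/side4.png",cv2.resize(cr,None,fx=4,fy=4,interpolation=cv2.INTER_CUBIC))
E
```

```text
(no output)
```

View pics/side4.png

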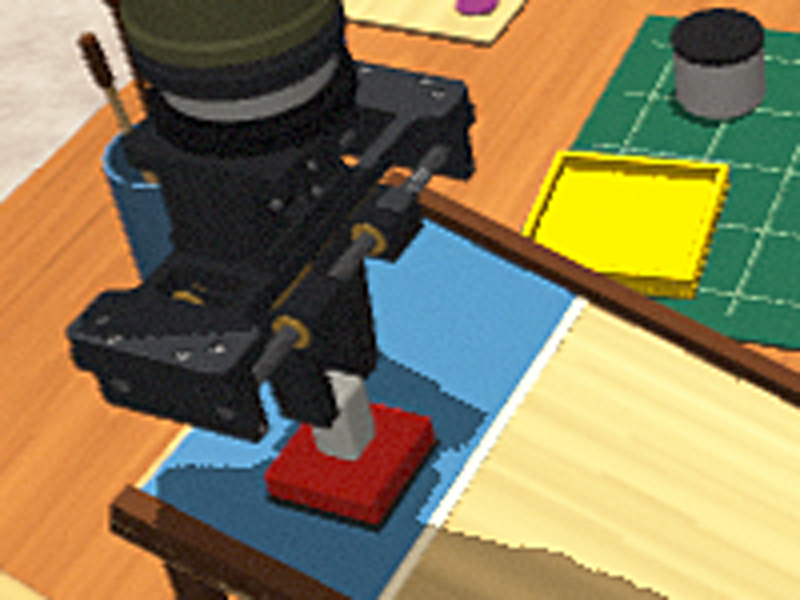

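The weight is gripped too stiffly to pivot by pressing straight down, because the lever arm is small. It still looks level in the picture. I'll move uphill a little, then drag gently downhill under light pressure, so that friction at the upper edge turns it flat.

Request:
apply_moves(commands=[[[0,0,-4],0,-1],[[12,0,-8],0,-1],[[12,0,-6],0,-1],[[12,0,-5],0,-1],[[9,0,-3],0,-1],[[6,0,-1],0,-1],[[6,0,-1],0,-1]])

```text
time_s: 9.88
tool_pos: [0.6129, 0.2333, 0.1368]
eef_rot: [1.0, -0.013, 0.0, -0.001]
ft_force: [-11.1, -2.4, 27.2]
width: 0.0196
```

Request:
apply_moves(commands=[[[-3,0,2],0,-1],[[-6,0,4],0,-1],[[-6,0,4],0,-1]])

```text
time_s: 10.25
tool_pos: [0.6055, 0.2332, 0.1309]
eef_rot: [1.0, -0.013, -0.002, -0.0]
ft_force: [-11.2, -2.2, 18.1]
width: 0.0195
```

```bash
python3 - <<'E'
from h import *
c=camera("side")
cr=c["color"][180:330,130:330]
cv2.imwrite("pics/side5.png",cv2.resize(cr,None,fx=4,fy=4,interpolation=cv2.INTER_CUBIC))
E
```

```text
(no output)
```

View pics/side5.png

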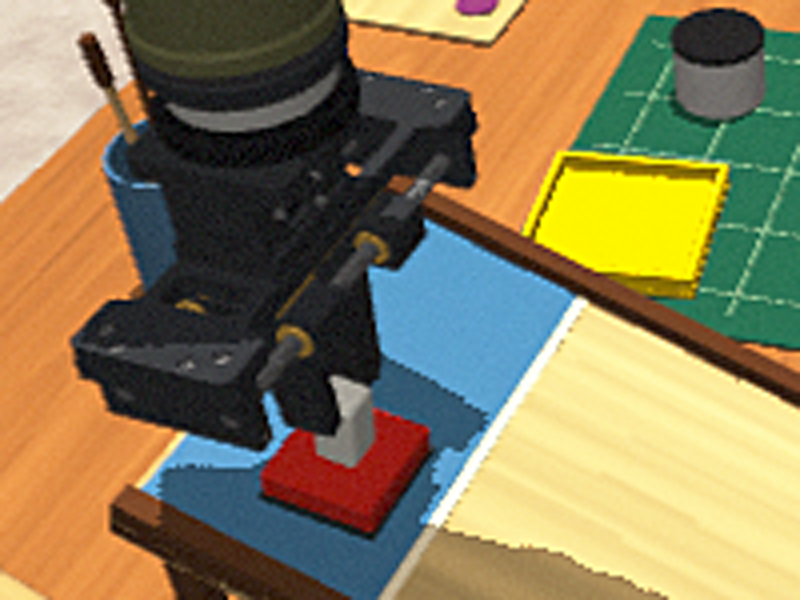

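Request:
apply_moves(commands=[[[-4,0,2],0,-1],[[-8,0,4],0,-1],[[-8,0,4],0,-1]])

```text
time_s: 10.68
tool_pos: [0.5993, 0.2332, 0.1255]
eef_rot: [1.0, -0.013, -0.0, -0.0]
ft_force: [-4.8, -1.1, 7.2]
width: 0.0192
```

```bash
python3 - <<'E'
from h import *
c=camera("side")
cr=c["color"][180:330,130:330]
cv2.imwrite("pics/side6.png",cv2.resize(cr,None,fx=4,fy=4,interpolation=cv2.INTER_CUBIC))
E
```

```text
(no output)
```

View pics/side6.png

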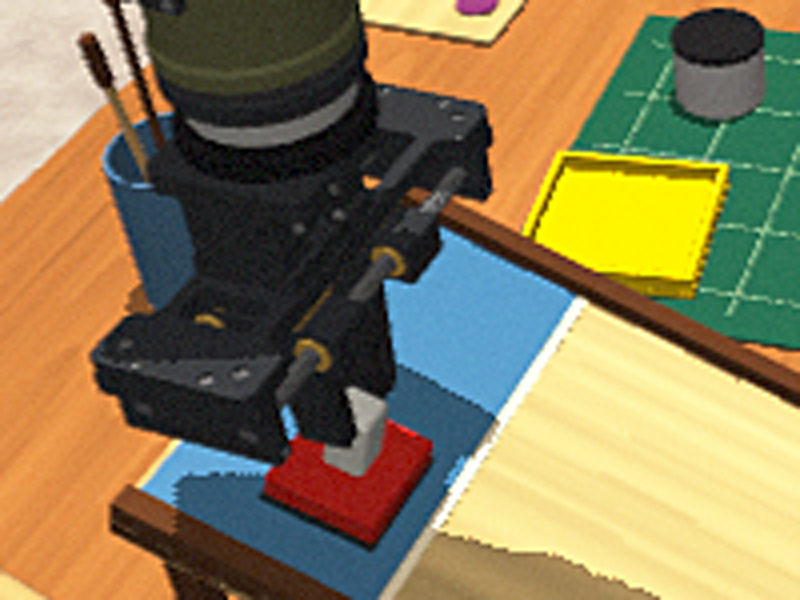

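The weight is now flat on the slope and fully inside the blue area, so I'm releasing it.

Request:
apply_moves(commands=[[[0,0,0],0,1],[[0,0,0],0,1],[[0,0,0],0,1],[[0,0,0],0,1],[[0,0,0],0,1],[[0,0,0],0,1],[[0,0,0],0,1]])

```text
time_s: 11.6
tool_pos: [0.5996, 0.233, 0.1246]
eef_rot: [1.0, -0.013, 0.0, 0.0]
ft_force: [-0.2, -0.3, 0.1]
width: 0.0862
```

```bash
python3 - <<'E'
from h import *
c=camera("side")
cr=c["color"][180:400,130:380]
cv2.imwrite("pics/side7.png",cv2.resize(cr,None,fx=2.7,fy=2.7,interpolation=cv2.INTER_CUBIC))
E
```

```text
(no output)
```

View pics/side7.png

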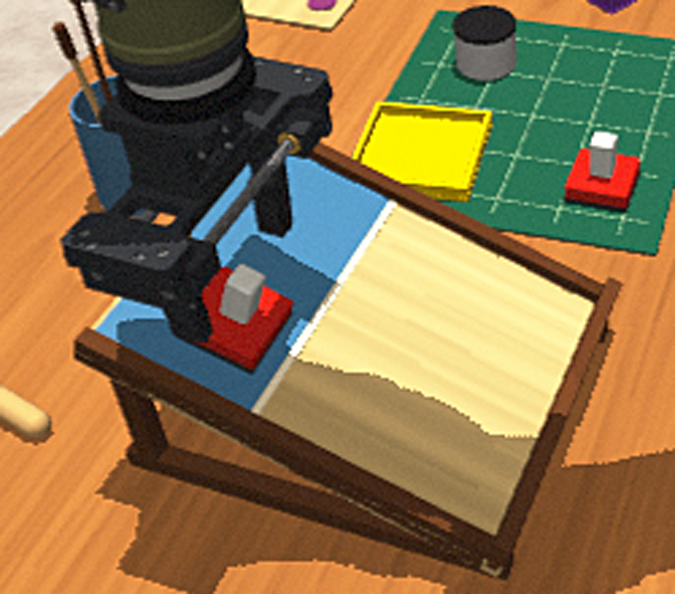

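Weight A is flat and still in the blue area 0.5 s or more after release. I'll lift clear and check again.

Request:
apply_moves(commands=[[[0,0,-20],0,1],[[0,0,-60],0,1],[[0,0,-100],0,1],[[0,0,-100],0,1]])

```text
time_s: 12.15
tool_pos: [0.6019, 0.2339, 0.2282]
eef_rot: [1.0, -0.013, 0.003, -0.002]
ft_force: [0.2, 0.6, -0.8]
width: 0.088
```

```bash
python3 - <<'E'
from h import *
plan((.4452,-.0820,.15),4)
c=camera("side")
cr=c["color"][180:400,130:380]
cv2.imwrite("pics/side8.png",cv2.resize(cr,None,fx=2.7,fy=2.7,interpolation=cv2.INTER_CUBIC))
E
```

```text
shift [-148.9  320.2   76.2] turn -0.096 yawnow -1.51 rows 5.779310646054318 0.515158356365962 t 12.15 F [ 0.2  0.6 -0.8] w 0.088 p [0.6019 0.2339 0.2282]
```

View pics/side8.png

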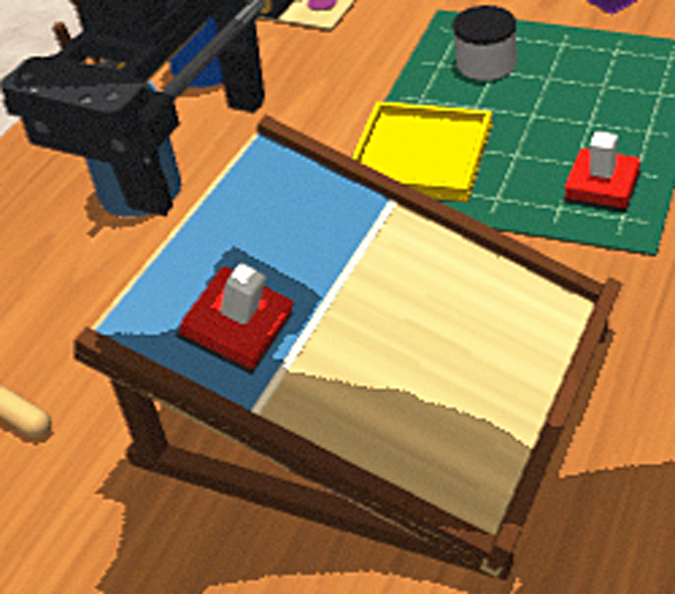

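A stays, with its block at (235,318) in the crop, all above the pale line. Next is B.

Request:
apply_moves(commands=[[[-149,320,50],-0.1,1],[[-149,320,50],-0.1,1],[[-149,320,50],-0.1,1],[[-149,320,50],-0.1,1],[[-149,320,50],-0.1,1],[[-149,320,50],-0.1,1],[[-149,320,70],-0.1,1],[[-149,320,76],-0.1,1],[[-149,320,76],-0.1,1]])

```text
time_s: 13.32
tool_pos: [0.4419, -0.0822, 0.148]
eef_rot: [0.999, 0.038, -0.001, -0.0]
ft_force: [-0.0, -0.4, 0.0]
width: 0.0882
```

```bash
python3 - <<'E'
from h import *
plan((.4452,-.0820,.027),4)
c=camera("wrist"); cv2.imwrite("pics/w2.png",c["color"]); print(proj(c,(.4452,-.082,.055)))
E
```

```text
shift [3.50e+00 1.00e-01 1.21e+02] turn 0.005 yawnow 4.31 rows 1.936139835427618 0.02880989570705794 t 13.325 F [-0.  -0.4  0. ] w 0.0882 p [ 0.4419 -0.0822  0.148 ]
[320.71742048 225.25207224]
```

View pics/w2.png

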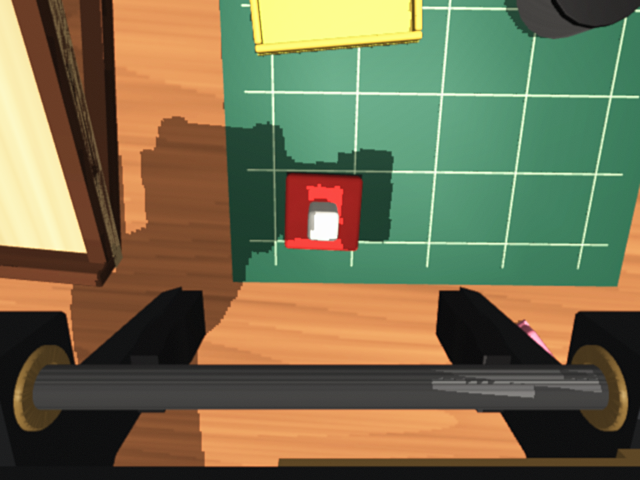

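B is square to the jaws, with its knob top at (323,226).

Request:
apply_moves(commands=[[[3,1,60],0,1],[[3,1,100],0,1],[[3,1,121],0,1],[[3,1,121],0,1],[[3,1,121],0,1],[[3,1,121],0,-1],[[3,1,121],0,-1],[[3,1,121],0,-1],[[3,1,121],0,-1],[[3,1,121],0,-1],[[3,1,121],0,-1],[[3,1,121],0,-1],[[3,1,121],0,-1],[[3,1,121],0,-1]])

```text
time_s: 15.12
tool_pos: [0.4453, -0.0837, 0.0276]
eef_rot: [0.999, 0.037, -0.0, -0.0]
ft_force: [0.0, -0.0, -0.9]
width: 0.019
```

Request:
apply_moves(commands=[[[0,0,-30],0,-1],[[0,0,-80],0,-1],[[0,0,-140],0,-1],[[0,0,-195],0,-1],[[0,0,-195],0,-1],[[0,0,-195],0,-1]])

```text
time_s: 15.88
tool_pos: [0.444, -0.0837, 0.2215]
eef_rot: [0.999, 0.037, -0.001, -0.0]
ft_force: [-0.7, 0.2, -4.4]
width: 0.0192
```

```bash
python3 - <<'E'
from h import *
plan((.616,.132,.225),-1.5)
plan((.616,.132,.142),-1.5)
E
```

```text
shift [ 187.4 -202.5   -3.9] turn 0.1 yawnow 4.22 rows 4.415113310692716 0.5347747421022403 t 15.875 F [-0.7  0.2 -4.4] w 0.0192 p [ 0.444  -0.0837  0.2215]
shift [ 187.6 -202.5   79.1] turn 0.1 yawnow 4.22 rows 4.594493669209424 0.5347747421022403 t 15.875 F [-0.7  0.2 -4.4] w 0.0192 p [ 0.444  -0.0837  0.2215]
```

Request:
apply_moves(commands=[[[189,-202,-4],0.1,-1],[[189,-202,-4],0.1,-1],[[189,-202,-4],0.1,-1],[[189,-202,-4],0.1,-1],[[189,-202,-4],0.1,-1],[[189,-202,-4],0.1,-1],[[189,-202,40],0.1,-1],[[189,-202,70],0.1,-1],[[189,-202,75],0.1,-1],[[189,-202,75],0.1,-1],[[189,-202,75],0.1,-1]])

```text
time_s: 17.25
tool_pos: [0.6198, 0.1315, 0.1488]
eef_rot: [1.0, -0.013, 0.001, -0.0]
ft_force: [-0.3, 0.2, -3.6]
width: 0.0188
```

```bash
python3 - <<'E'
from h import *
plan((.618,.132,.141),-1.5)
E
```

```text
shift [-1.8 -0.4  7.8] turn -0.0 yawnow -1.52 rows 0.12827714894517134 0.002135434966190889 t 17.25 F [-0.3  0.2 -3.6] w 0.0188 p [0.6198 0.1315 0.1488]
```

Request:
apply_moves(commands=[[[0,0,4],0,-1],[[0,0,7],0,-1],[[0,0,8],0,-1],[[0,0,8],0,-1]])

```text
time_s: 17.75
tool_pos: [0.6183, 0.1315, 0.1416]
eef_rot: [1.0, -0.013, -0.0, 0.0]
ft_force: [-6.3, -1.3, 10.0]
width: 0.0189
```

Request:
apply_moves(commands=[[[-2,0,2],0,-1],[[-4,0,4],0,-1],[[-4,0,4],0,-1]])

```text
time_s: 18.12
tool_pos: [0.6137, 0.1313, 0.1381]
eef_rot: [1.0, -0.013, -0.001, 0.0]
ft_force: [-8.1, -2.3, 15.7]
width: 0.0191
```

Request:
apply_moves(commands=[[[-4,0,3],0,-1],[[-6,0,5],0,-1],[[-6,0,5],0,-1]])

```text
time_s: 18.5
tool_pos: [0.6072, 0.1315, 0.1322]
eef_rot: [1.0, -0.013, -0.001, 0.0]
ft_force: [-7.4, -1.9, 10.4]
width: 0.0191
```

Request:
apply_moves(commands=[[[-3,0,3],0,-1],[[-5,0,5],0,-1],[[-5,0,5],0,-1]])

```text
time_s: 18.88
tool_pos: [0.6047, 0.1315, 0.1293]
eef_rot: [1.0, -0.013, 0.002, 0.0]
ft_force: [-6.0, -1.9, 19.4]
width: 0.0192
```

```bash
python3 - <<'E'
from h import *
c=camera("side")
cr=c["color"][180:330,130:330]
cv2.imwrite("pics/side9.png",cv2.resize(cr,None,fx=4,fy=4,interpolation=cv2.INTER_CUBIC))
E
```

```text
(no output)
```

View pics/side9.png

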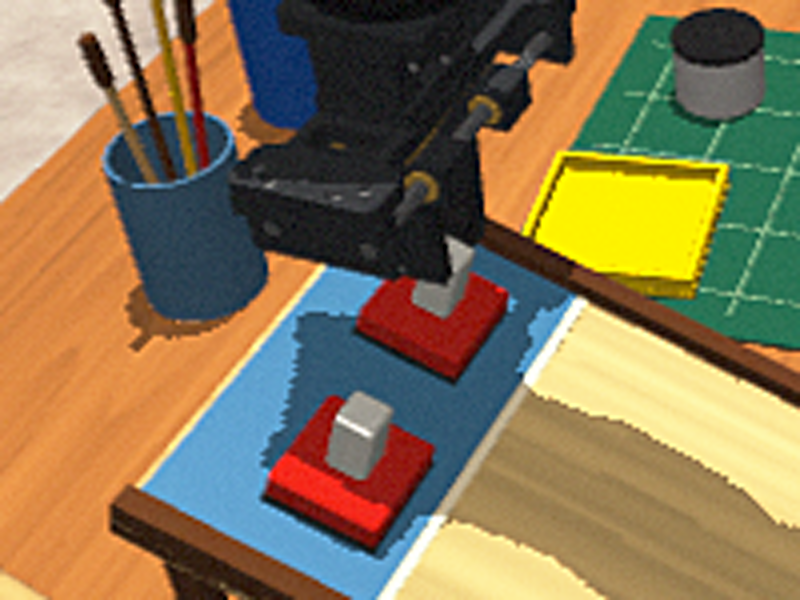

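B is flat and parallel to A, inside the blue area. I'll ease off slightly and release.

Request:
apply_moves(commands=[[[0,0,-2],0,-1],[[0,0,-2],0,1],[[0,0,-2],0,1],[[0,0,-2],0,1],[[0,0,-2],0,1],[[0,0,-2],0,1],[[0,0,-2],0,1],[[0,0,-2],0,1]])

```text
time_s: 19.92
tool_pos: [0.6039, 0.132, 0.1276]
eef_rot: [1.0, -0.013, 0.0, 0.0]
ft_force: [0.8, 0.2, -0.8]
width: 0.0865
```

Request:
apply_moves(commands=[[[0,0,-20],0,1],[[0,0,-60],0,1],[[0,0,-100],0,1],[[0,0,-100],0,1],[[0,0,-100],0,1],[[0,0,-100],0,1]])

```text
time_s: 20.68
tool_pos: [0.6029, 0.1318, 0.2261]
eef_rot: [1.0, -0.013, -0.001, 0.0]
ft_force: [-0.0, -0.4, 0.3]
width: 0.088
```

```bash
python3 - <<'E'
from h import *
import pickle
C={n:camera(n) for n in("scene","side")}; pickle.dump(C,open("c1.pkl","wb"))
cv2.imwrite("pics/side10.png",cv2.resize(C["side"]["color"][210:400,130:370],None,fx=3,fy=3,interpolation=cv2.INTER_CUBIC))
cv2.imwrite("pics/scene10.png",cv2.resize(C["scene"]["color"][200:360,340:500],None,fx=3.7,fy=3.7,interpolation=cv2.INTER_CUBIC))
E
```

```text
(no output)
```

View pics/side10.png

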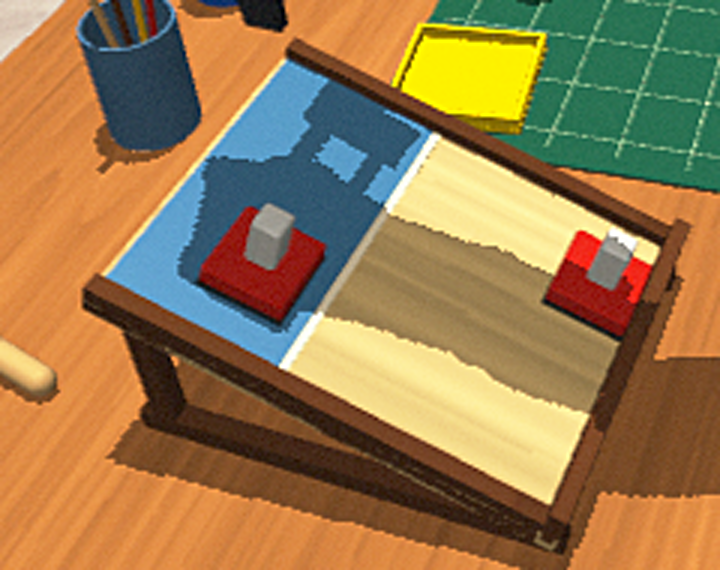

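View pics/scene10.png

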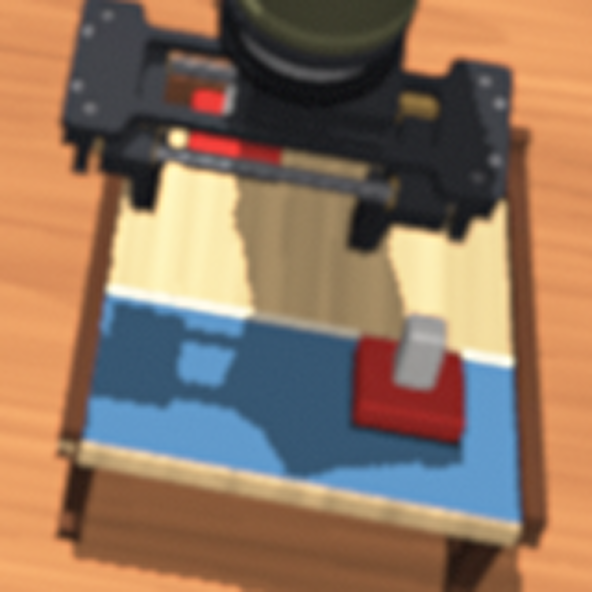

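B slid and rests upright against the lip. A is still up in the blue area. I'll check A's knob position before regrasping it.

```bash
python3 - <<'E'
from h import *
import pickle
C=pickle.load(open("c1.pkl","rb"));S,D=C["scene"],C["side"]
f=lambda p,o,k:((p[0]+.5)/k-.5+o[0],(p[1]+.5)/k-.5+o[1])
print(tri(S,f((426,325),(340,200),3.7),D,f((272,213),(130,210),3)))
print(proj(S,(.596,.233,.152)),f((426,325),(340,200),3.7),proj(D,(.596,.233,.152)),f((272,213),(130,210),3))
plan((.5996,.233,.195),-1.5);plan((.5996,.233,.1255),-1.5)
E
```

```text
(array([0.59230778, 0.23252345, 0.15652953]), np.float64(0.0004333831110905922))
[454.2498893  290.19188914] (454.77027027027026, 287.47297297297297) [218.5097892  282.41614306] (220.33333333333331, 280.6666666666667)
shift [  -6.2 -101.    31.3] turn 0.0 yawnow -1.5 rows 1.6951436463678626 0.0004423361268525815 t 20.775 F [-0.3  0.2  0.5] w 0.0879 p [0.6032 0.1319 0.2263]
shift [  -6.  -101.1  100.8] turn 0.0 yawnow -1.5 rows 2.2859254237329623 0.0004423361268525815 t 20.775 F [-0.3  0.2  0.5] w 0.0879 p [0.6032 0.1319 0.2263]
```

It matches the release pose within about 5 mm, so I'm regripping there.

Request:
apply_moves(commands=[[[-6,-101,0],0,1],[[-6,-101,0],0,1],[[-6,-101,0],0,1],[[-6,-101,50],0,1],[[-6,-101,85],0,1],[[-6,-101,99],0,1],[[-6,-101,99],0,1],[[-6,-101,99],0,1],[[-6,-101,99],0,-1],[[-6,-101,99],0,-1],[[-6,-101,99],0,-1],[[-6,-101,99],0,-1],[[-6,-101,99],0,-1],[[-6,-101,99],0,-1],[[-6,-101,99],0,-1],[[-6,-101,99],0,-1],[[-6,-101,99],0,-1]])

```text
time_s: 22.9
tool_pos: [0.6006, 0.2331, 0.1286]
eef_rot: [1.0, -0.013, -0.0, 0.0]
ft_force: [-0.2, 0.1, -0.3]
width: 0.0173
```

Request:
apply_moves(commands=[[[0,0,-10],0,-1],[[0,0,-50],0,-1],[[0,0,-100],0,-1],[[0,0,-110],0,-1],[[0,0,-110],0,-1]])

```text
time_s: 23.52
tool_pos: [0.6002, 0.233, 0.2385]
eef_rot: [1.0, -0.013, -0.0, 0.0]
ft_force: [-0.9, -0.1, -3.1]
width: 0.0173
```

```bash
python3 - <<'E'
from h import *
plan((.6127,-.0752,.15),8.8)
c=camera("side")
cv2.imwrite("pics/side11.png",cv2.resize(c["color"][150:400,100:400],None,fx=2.4,fy=2.4,interpolation=cv2.INTER_CUBIC))
E
```

```text
shift [ 20.6 307.8  88.5] turn -0.18 yawnow -1.5 rows 5.134634350200067 0.9623681595608758 t 23.525 F [-0.9 -0.1 -3.1] w 0.0173 p [0.6002 0.233  0.2385]
```

View pics/side11.png

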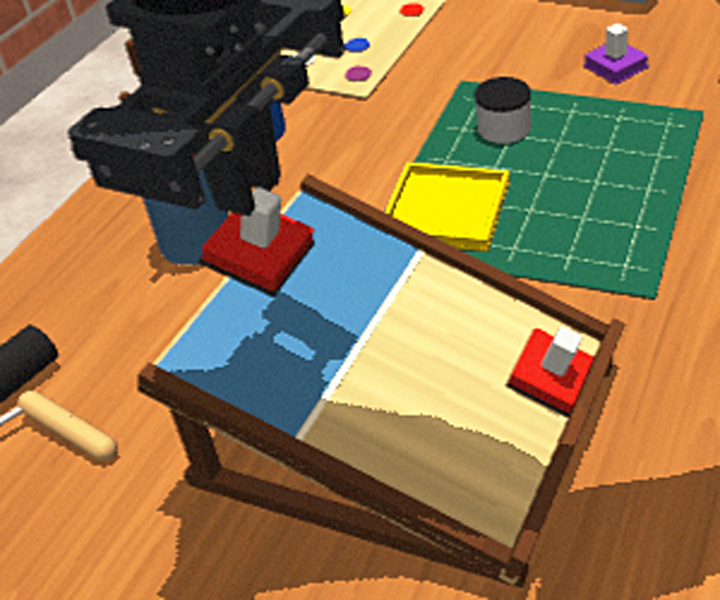

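A is held, still tilted at the slope angle. B is upright at the foot. Now to the tray, where I'll use the same drag in reverse to level A.

Request:
apply_moves(commands=[[[11,308,0],-0.18,-1],[[11,308,0],-0.18,-1],[[11,308,0],-0.18,-1],[[11,308,0],-0.18,-1],[[11,308,0],-0.18,-1],[[11,308,0],-0.18,-1],[[11,308,0],-0.18,-1],[[11,308,50],-0.18,-1],[[11,308,100],-0.18,-1],[[11,308,140],-0.18,-1],[[11,308,140],-0.18,-1],[[11,308,140],-0.18,-1]])

```text
time_s: 25.08
tool_pos: [0.6047, -0.0737, 0.0997]
eef_rot: [0.997, 0.078, 0.001, -0.0]
ft_force: [0.7, -0.4, -3.6]
width: 0.017
```

```bash
python3 - <<'E'
from h import *
t=np.radians(8.8);plan((.6127-.010*np.cos(t),-.0752-.01*np.sin(t),.04),8.8)
for n,(a,b,c_,d) in(("side",(130,300,200,420)),("scene",(190,360,180,360))):
    c=camera(n); cv2.imwrite(f"pics/{n}12.png",cv2.resize(c["color"][a:b,c_:d],None,fx=3.2,fy=3.2,interpolation=cv2.INTER_CUBIC))
E
```

```text
shift [-2.4  2.7 59.7] turn 0.002 yawnow 8.91 rows 0.9565829570749576 0.010002021503093123 t 25.075 F [ 0.7 -0.4 -3.6] w 0.017 p [ 0.6047 -0.0737  0.0997]
```

View pics/side12.png

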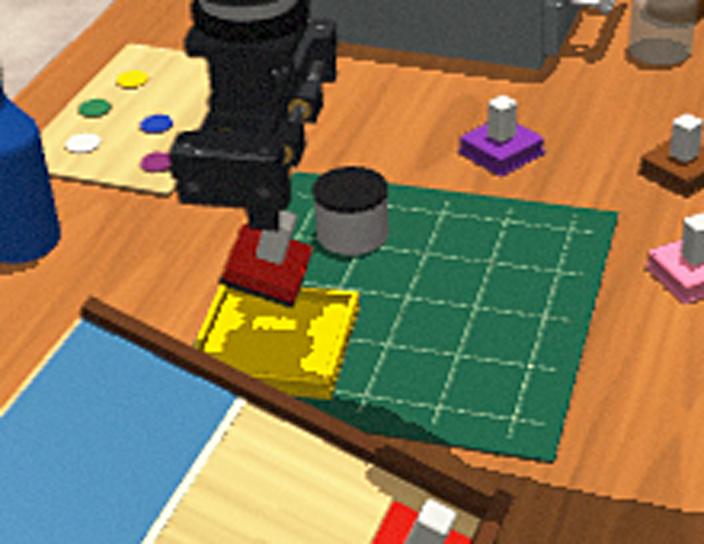

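View pics/scene12.png

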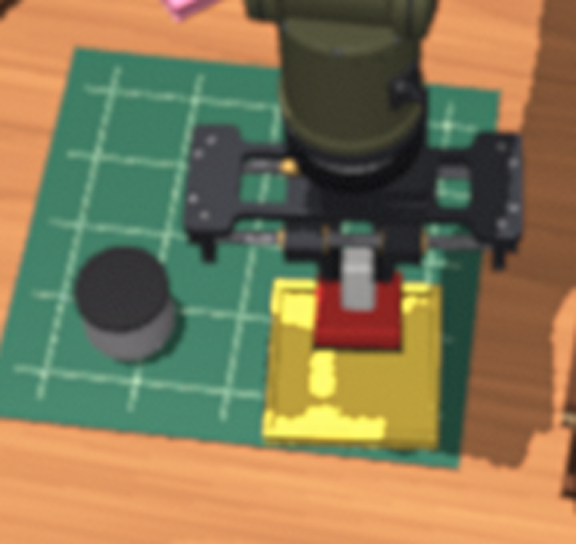

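The weight is over the tray and aligned, still tilted with its near edge low. I'll descend.

Request:
apply_moves(commands=[[[-2,3,30],0,-1],[[-2,3,50],0,-1],[[-2,3,55],0,-1],[[-2,3,55],0,-1]])

```text
time_s: 25.68
tool_pos: [0.603, -0.0783, 0.0447]
eef_rot: [0.997, 0.077, 0.001, 0.0]
ft_force: [0.2, -0.3, -2.9]
width: 0.0173
```

Request:
apply_moves(commands=[[[0,0,3],0,-1],[[0,0,5],0,-1],[[0,0,5],0,-1]])

```text
time_s: 26.05
tool_pos: [0.6056, -0.0781, 0.0407]
eef_rot: [0.997, 0.077, 0.004, 0.0]
ft_force: [2.5, 0.1, 5.2]
width: 0.0175
```

Request:
apply_moves(commands=[[[0,0,2],0,-1],[[0,0,3],0,-1],[[0,0,3],0,-1]])

```text
time_s: 26.42
tool_pos: [0.6089, -0.0776, 0.0394]
eef_rot: [0.997, 0.077, 0.007, 0.0]
ft_force: [5.3, 1.4, 12.2]
width: 0.0177
```

Request:
apply_moves(commands=[[[4,0,1],0,-1],[[8,0,2],0,-1],[[8,0,2],0,-1]])

```text
time_s: 26.8
tool_pos: [0.6156, -0.0765, 0.0367]
eef_rot: [0.997, 0.077, 0.006, 0.0]
ft_force: [4.2, 0.6, 9.8]
width: 0.0175
```

```bash
python3 - <<'E'
from h import *
plan((.6127,-.0752,.04),8.8)
for n,(a,b,c_,d) in(("side",(170,270,230,350)),):
    c=camera(n); cv2.imwrite(f"pics/{n}13.png",cv2.resize(c["color"][a:b,c_:d],None,fx=5.5,fy=5.5,interpolation=cv2.INTER_CUBIC))
E
```

```text
shift [-2.6 -1.7 -3.4] turn 0.001 yawnow 8.84 rows 0.07380976253475523 0.003640038706408254 t 26.8 F [4.2 0.6 9.8] w 0.0175 p [ 0.6156 -0.0765  0.0367]
```

View pics/side13.png

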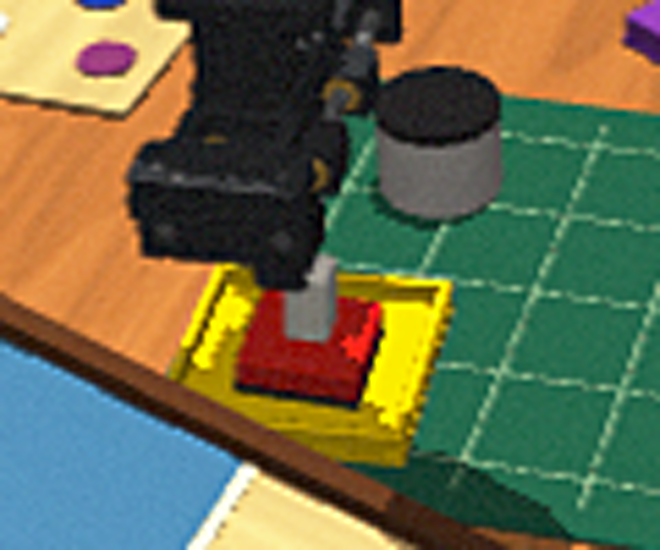

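Request:
apply_moves(commands=[[[4,0,2],0,-1],[[6,0,3],0,-1],[[6,0,3],0,-1]])

```text
time_s: 27.22
tool_pos: [0.6205, -0.0757, 0.034]
eef_rot: [0.997, 0.077, 0.005, 0.0]
ft_force: [2.0, 0.8, 12.6]
width: 0.0179
```

Request:
apply_moves(commands=[[[0,0,-1],0,-1],[[0,0,-2],0,1],[[0,0,-2],0,1],[[0,0,-2],0,1],[[0,0,-2],0,1],[[0,0,-2],0,1],[[0,0,-2],0,1],[[0,0,-2],0,1]])

```text
time_s: 28.22
tool_pos: [0.6159, -0.0762, 0.0326]
eef_rot: [0.997, 0.077, 0.0, 0.0]
ft_force: [0.2, 0.0, -0.1]
width: 0.0857
```

Request:
apply_moves(commands=[[[0,0,-20],0,1],[[0,0,-60],0,1],[[0,0,-120],0,1],[[0,0,-170],0,1],[[-60,0,-200],0,1],[[-120,0,-200],0,1],[[-120,0,-200],0,1]])

```text
time_s: 29.1
tool_pos: [0.4899, -0.0959, 0.2335]
eef_rot: [0.997, 0.076, -0.003, 0.0]
ft_force: [0.5, -0.5, 0.2]
width: 0.0881
```

```bash
python3 - <<'E'
from h import *
plan((.6127,-.0752,.04),8.8)
for n,(a,b,c_,d) in(("side",(150,390,180,420)),("scene",(190,360,170,500))):
    c=camera(n); k=2.4; cv2.imwrite(f"pics/{n}14.png",cv2.resize(c["color"][a:b,c_:d],None,fx=k,fy=k,interpolation=cv2.INTER_CUBIC))
E
```

```text
shift [125.9  -2.  192.6] turn -0.002 yawnow 8.67 rows 3.681901524299562 0.012419921078673648 t 29.1 F [ 0.5 -0.5  0.2] w 0.0881 p [ 0.4899 -0.0959  0.2335]
```

View pics/side14.png

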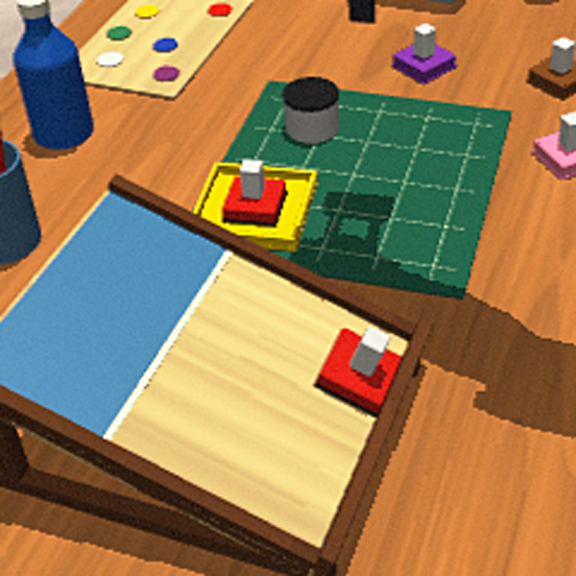

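View pics/scene14.png

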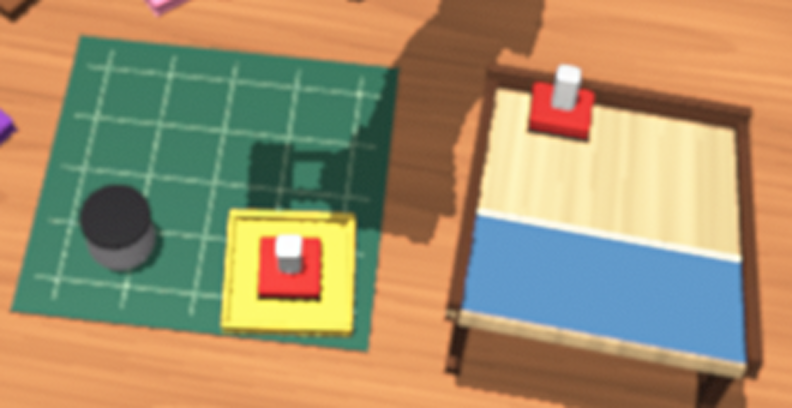

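One weight stands upright in the tray, at (289,265) in the scene crop. The other rests against the lip at (563,108), and the tin is unmoved at (117,225). The gripper is clear of everything.

```bash
python3 -c "
from station import finish_job
print(finish_job())"
```

```text
the job is handed in; nothing more can be done
None
```

One red paperweight still grips and the other has gone slick. The job was handed in at about 29 s of the 64 s allowed.

- **Weight that grips:** this was the one nearer the tin at the start. I set it flat on the blue area and let go, and it stayed there throughout the second trial. Once both had been tried, I moved it to the yellow tray. The last pictures show it upright and well inside the walls.
- **Weight that slides:** this one ran down within a second of release and stopped flat against the wooden lip. I left it there.
- **Levelling:** the tool could only point straight down, so pressing alone did not turn the held weights flat. I dragged each one 10–15 mm under light pressure, with up to about 30 N at the wrist, to level it before letting go. The gripping weight was levelled the same way again in the tray.
- **Last checks:** the tin is where it started, as far as the pictures show. The gripper is open and clear of everything. None of the last checks failed or disagreed. When I regripped the first weight, the measured knob position was about 5 mm from the one expected from its release, and the grasp held.

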